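# Shim the rocking bench scale

### The arm

A 7-joint arm with a two-finger parallel gripper is mounted at the origin on the work surface; the furniture and walls round the work are solid. World frame = base frame: x ahead of the robot, y to its left, z up, the work surface at z = 0. Lengths are in m, angles in rad, forces in N, time in s.
With the tool pointing down it reaches from about 0.425 to 0.875 m from the base axis. Payload 8.4 kg.
Tool frame: the origin (TCP) lies at the very end of the fingers, on their centre line; the grasp point (between the pads) lies 19 mm behind it; z points along the fingers, y is the line along which they close (so a half turn about z gives the same grasp; the last joint's range is limited). The gripper opens to 87 mm and grips with 3 to 60 N. Pads are 19 mm wide; open, the fingers measure 117 mm over their backs; the gripper's body (75 mm by 190 mm) begins 51 mm behind the grasp point.
Start: joints at [-1.345, 0.333, 0.04, 1.465, -0.013, 1.343, -0.059], TCP at [0.207, 0.616, 0.223] pointing down, gripper open.
Joint ranges: [-2.58, 2.58], [-0.38, 2.09], [-1.3, 1.39], [0.25, 2.4], [-1.5, 4.64], [0.08, 2.09], [-2.65, 2.65]. Speed limits (rad/s): [2.22, 2.22, 2.79, 2.79, 3.14, 3.14, 3.14].

### API

Orientations are given as a unit quaternion [w, x, y, z].
In Python, from bench import sensors, camera, camera_model, order gives the robot as it stands. The module is installed in compiled form; this text tells all that it offers.
- The arm moves only by the shell command python3 -m handwheel 'ROWS'. ROWS is JSON, a list of rows, each a list of 5 numbers: the shift along the tool's x, y, z in cm, then the turn about the tool's z in rad, then the finger opening in cm, from 0 to 8.7. A call has 1 to 20 rows; each row shifts and turns the commanded pose from where the row before left it, along the tool's axes as they then stand; what a row does not reach is not made up. A row lasts 1/8 s, in which the tool goes at most 62.5 mm and 10.7 degrees, less where a joint would pass 70% of its speed; a pose out of reach is approached as far as the arm can. A call with a gripper value outside its range is refused whole. The fingers move at their own pace and stop on an object; the grip force is fixed at half the most. Time passes only in rows, so rows that do not move let the fingers close. It gives the time, the measured TCP pose, the force, the opening and the grip force at its end, in the units of the state.
- sensors.state(): the state, without advancing time (a new reading comes with each control period).
- camera(name): name is "side" or "top"; returns the picture (400x640x3 uint8, red, green, blue); there is no depth.
- camera_model(name): a dict with "vertical_fov" (degrees; the focal length in pixels is half the picture's height over the tangent of half this angle, whatever the lens; pixels are square), "cx", "cy" (the principal point, pixels), "distortion" ([k1, k2, p1, p2, k3] as OpenCV has them; the pictures are not rectified), "extrinsics" (4x4, takes a point from camera to world coordinates). Camera axes: x right, y up, looking along -z (the intrinsics and any distortion apply to the point x, -y, -z); pixel columns grow to the right and rows downward; lengths in m; the calibration is good to about 2 mm. A picture is of the moment at which its call begins. camera_model takes no time and is no camera call.
- order.job_done(): hands the job in; it is judged then, once.
The state is a dict: "t": time; "joints": joint angles; "joint_velocities": joint speeds; "joint_torque": joint torques, N m; "position": TCP position; "ee_rot": TCP orientation; "wrist_force": force on the tool from outside, world axes, zero at the start; "ft_torque": the same for the moment, N m; "gripper_width": opening from 0.0 (shut) to 1.0 (fully open); "grip_force": force on a finger pad.
Only numpy, scipy, OpenCV 4.12 (cv2) and the standard library are available. Lean on these libraries where they do the work, as an engineer would, in place of code of your own. Each camera call takes 0.05 s, during which the arm holds its last target. There are 200 camera calls.

### The job

The small bench scale rocks because one foot is short. With the fingertips, push the wedge shim thin end first under that short foot until the scale stands level on all its feet and the shim, then press down for a moment with the fingertips on the pan at the diagonally opposite corner, which was up in the air, to check that it no longer rocks, and take the hand away. Push and press only: do not pinch or lift the shim, do not lift the scale or shove it out of its place, do not use great force, and leave the other things on the bench where they are.

Things in the scene. Friction and masses are not known exactly. Their poses are not given: they have to be found in the camera images.
- scale: Loose grey bench scale, 2.4 kg. Frame: centre at bench level, z up when level. Steel pan 168 (x) x 148 (y) mm, top at z = 54; underside 19; low console out to x = -115. Domed black feet (radius 16) at x = +-60, y = +-50 mm. The foot at (60, 50), towards world +y, is 7 mm short: the scale leans 0.091 rad onto it (3 to 4 N there) about the line through feet (60, -50) and (-60, 50); foot (-60, -50) hangs in the air.
- short_foot (a point): Lowest point of the short foot, at (60, 50, 7) mm in the scale's frame. It touches the bench at the start; 7 mm above the bench when the scale is level.
- rocking_corner (a point): Point on the top of the pan at (-50, -42, 54) mm in the scale's frame, near the corner diagonally opposite the short foot: the place to press. About 60 mm over the bench at the start, 54 mm when level.
- wedge: Loose black rubber wedge 120 x 56 mm, 90 g, flat on the world +y side of the scale, pointing roughly at the short foot. Origin: centre of underside. x points to the thin end (x = 60 mm, 2 mm thick); upright face at the thick end (x = -60), 20 mm high; even slope. Scale is level with the short foot at about x = 30 mm here. Pushing it in takes 5 to 10 N, more once level; it stays put.
- wedge_tail (a point): Middle of the flat upright face at the thick end of the wedge, 10 mm above the bench: the place to push. A nudge on the side of the wedge near this end turns it about a point some 20 mm ahead of its middle; the tip starts 20 to 120 mm from the short foot.
- box_pins: Green cardboard box 61 x 60 x 35 mm, loose, beyond the work; leave alone. Origin: centre of underside.
- tape_electrical: Small roll of dark tape 53 mm across, 19 mm high, loose, between scale and label printer; leave alone. Origin: centre of underside.
- cutter: Dark blue cutter knife 27 x 100 x 20 mm lying on the right, loose; leave alone. Origin: centre of underside.
- label_roll_small: White label roll 60 mm across, 40 mm high, standing at the back right, loose; leave alone. Origin: centre of underside.

How it is judged:
By the outcome, as a careful person would: the job done as asked, in the order asked, and still so for the second after the job is handed in, with the robot touching nothing.
It also fails if it takes over 72 s, if anything falls off the work surface, if the arm or the gripper's body presses on something with over 40 N, if the wrist force passes 120 N, or if a joint passes its speed limit or range.

## Working session

There is one attempt and no reset: what is moved stays moved. The work goes in short steps, Python scripts to look and compute and a shell command to move; the robot and the scene stay as the last step left them, time stands still between calls to the robot, and variables do not carry over. Pictures are saved under pics/ and viewed, at most 10 in all, crops included, and the job is handed in when it is done.

```bash
mkdir -p pics
cat > h.py <<'E'
import numpy as np, cv2
from bench import sensors, camera, camera_model, order
from scipy.spatial.transform import Rotation as R
def K(m):
    f=200/np.tan(np.radians(m["vertical_fov"])/2)
    return np.array([[f,0,m["cx"]],[0,f,m["cy"]],[0,0,1.]]),np.array(m["distortion"],float)
def ray(name,uv):
    m=camera_model(name);k,d=K(m);E=np.array(m["extrinsics"])
    p=cv2.undistortPoints(np.array(uv,float).reshape(-1,1,2),k,d).reshape(-1,2)
    r=np.c_[p[:,0],-p[:,1],-np.ones(len(p))]@E[:3,:3].T
    return E[:3,3],r
def plane(name,uv,z):
    o,r=ray(name,uv);return o+r*((z-o[2])/r[:,2])[:,None]
def proj(name,P):
    m=camera_model(name);k,d=K(m);E=np.array(m["extrinsics"])
    q=(np.array(P,float).reshape(-1,3)-E[:3,3])@E[:3,:3]
    q=q*[1,-1,-1]
    return cv2.projectPoints(q,np.zeros(3),np.zeros(3),k,d)[0].reshape(-1,2)
def snap(name,f):
    im=camera(name);cv2.imwrite("pics/"+f,im[...,::-1]);return im
E
python3 - <<'E'
from h import *
np.set_printoptions(precision=3,suppress=True)
for n in("side","top"):
    snap(n,n+"0.png");m=camera_model(n);print(n,m["vertical_fov"],np.array(m["extrinsics"]))
s=sensors.state();print(s)
print(R.from_quat(s["ee_rot"],scalar_first=True).as_matrix())
E
```

```text
side 42.40810863054153 [[-0.974 -0.151  0.171  0.688]
 [ 0.227 -0.708  0.668  0.83 ]
 [ 0.02   0.69   0.724  1.016]
 [ 0.     0.     0.     1.   ]]
top 55.18654901156029 [[-0.011  0.998 -0.056  0.437]
 [-1.    -0.009  0.022 -0.007]
 [ 0.021  0.056  0.998  1.02 ]
 [ 0.     0.     0.     1.   ]]
{'t': 0.1, 'joints': array([-1.345,  0.334,  0.04 ,  1.466, -0.013,  1.343, -0.059]), 'joint_velocities': array([-0.001, -0.002,  0.001, -0.002, -0.001,  0.   , -0.001]), 'joint_torque': array([  0.004, -65.78 ,   1.339, -40.472,  -0.06 ,   0.041,   0.   ]), 'position': array([0.207, 0.616, 0.222]), 'ee_rot': array([-0.   ,  0.162,  0.987, -0.001]), 'wrist_force': array([-0.831, -0.402,  1.172]), 'ft_torque': array([0.01 , 0.034, 0.001]), 'grip_force': 0.0, 'gripper_width': 1.00016552829033}
[[-0.948  0.319 -0.   ]
 [ 0.319  0.948 -0.001]
 [-0.    -0.001 -1.   ]]
```

View pics/top0.png

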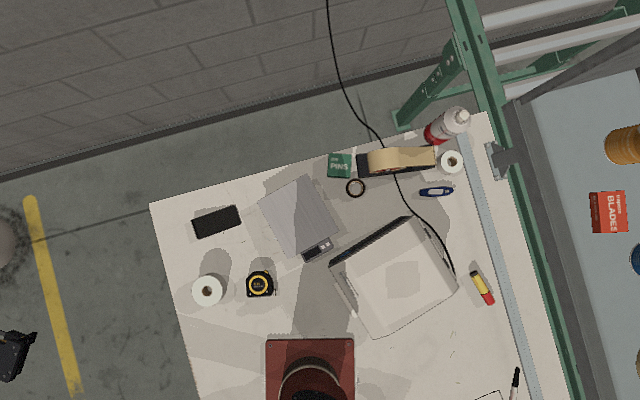

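View pics/side0.png

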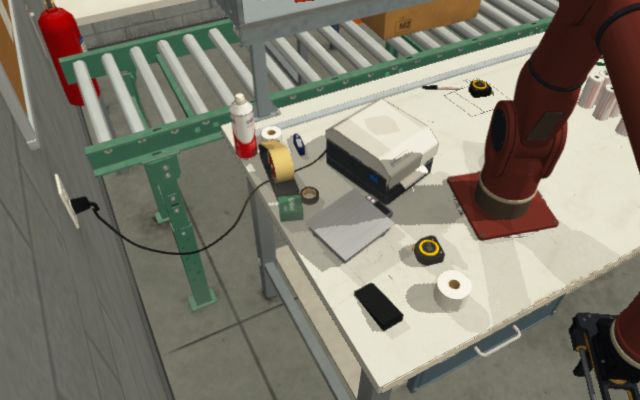

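Top view: the black wedge is at about (216,221), the pan has corners near (258,205), (302,175), (338,228), (295,258), and the console is at (317,250). The short foot is therefore under the left corner. In the side view the wedge is at (379,305) and the pan around (350,225).

Run:
```python
from h import *
np.set_printoptions(precision=4,suppress=True)
for n,(x0,y0,x1,y1),z in(("top",(180,165,350,275),0),("side",(290,180,420,340),0)):
    im=cv2.imread(f"pics/{n}0.png")
    c=im[y0:y1,x0:x1]; s=4.5 if n=="top" else 3.7
    cv2.imwrite(f"pics/{n}0c.png",cv2.resize(c,None,fx=s,fy=s,interpolation=cv2.INTER_CUBIC))
    g=c.max(2); m=(g<60).astype(np.uint8)
    cs,_=cv2.findContours(m,cv2.RETR_EXTERNAL,cv2.CHAIN_APPROX_NONE)
    for k in sorted(cs,key=cv2.contourArea)[-3:]:
        r=cv2.minAreaRect(k);b=cv2.boxPoints(r)+[x0,y0]
        ap=cv2.approxPolyDP(k,3,True)[:,0]+[x0,y0]
        print(n,cv2.contourArea(k),r[1]); print(ap.tolist(),plane(n,b,0)[:,:2].tolist() if r[1][0]>10 else "")
    hsv=cv2.cvtColor(c,cv2.COLOR_BGR2HSV); cy,cx=c.shape[0]//2,c.shape[1]//2
    p=(300-x0,215-y0) if n=="top" else (350-x0,225-y0)
    v=c[p[1]-5:p[1]+5,p[0]-5:p[0]+5].reshape(-1,3).mean(0);print("pan bgr",v)
    m=(np.abs(c.astype(float)-v).max(2)<14).astype(np.uint8)
    m=cv2.morphologyEx(m,cv2.MORPH_CLOSE,np.ones((5,5)));m=cv2.morphologyEx(m,cv2.MORPH_OPEN,np.ones((5,5)))
    cs,_=cv2.findContours(m,cv2.RETR_EXTERNAL,cv2.CHAIN_APPROX_NONE);k=max(cs,key=cv2.contourArea)
    print("pan",cv2.contourArea(k),(cv2.approxPolyDP(k,5,True)[:,0]+[x0,y0]).tolist())
```

```text
top 114.0 (7.867414951324463, 17.871658325195312)
[[317, 245], [302, 254], [306, 260], [320, 252]] 
top 115.0 (6.703052520751953, 26.593154907226562)
[[349, 249], [330, 260], [328, 266], [349, 256]] 
top 892.0 (20.763811111450195, 46.42216873168945)
[[235, 207], [191, 220], [197, 237], [239, 224]] [[0.4286584163525925, 0.3129865039538994], [0.468772186391077, 0.1968227471844734], [0.41669512701784356, 0.17837553117092073], [0.3767775745189837, 0.29427070992636073]]
pan bgr [115.81 119.52 124.34]
pan 3923.5 [[313, 165], [312, 176], [297, 178], [296, 251], [325, 237], [331, 243], [301, 274], [345, 274], [344, 262], [328, 261], [349, 248], [337, 243], [346, 229], [330, 204], [334, 198], [349, 201], [346, 179], [328, 178], [326, 165]]
side 78.5 (14.0, 7.0)
[[290, 180], [290, 193], [297, 193], [294, 180]] [[0.549109956612684, -0.20517877376193772], [0.5298466363764931, -0.20108036494380954], [0.5397758254850676, -0.14701598209988365], [0.5585334717041541, -0.15102139260780212]]
side 685.0 (49.67831039428711, 32.52136993408203)
[[351, 180], [379, 200], [374, 204], [384, 213], [389, 211], [382, 204], [406, 189], [400, 184], [389, 189], [385, 180]] [[0.39156813119937883, -0.1583817394012843], [0.3053479407713076, -0.2472847947219725], [0.2374569185418101, -0.09810769165829325], [0.32211598476151065, -0.021013291030846037]]
side 1035.0 (50.13178634643555, 24.519283294677734)
[[356, 291], [382, 329], [401, 319], [402, 315], [372, 284]] [[0.47045963593592766, 0.19643203416404875], [0.4149085464067893, 0.16462029545568024], [0.3755327179868612, 0.28232803247154803], [0.4289415243848385, 0.30963317881560926]]
pan bgr [146.28 154.49 156.47]
pan 827.0 [[290, 232], [299, 255], [320, 268], [331, 265], [317, 233]]
```

View pics/top0c.png

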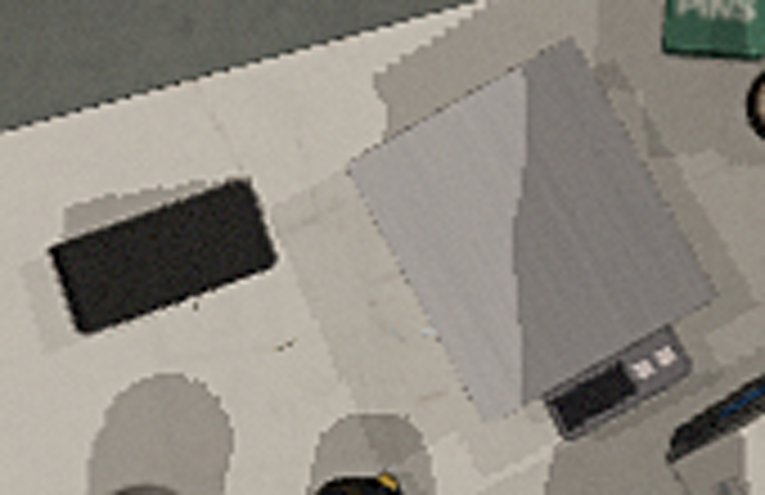

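View pics/side0c.png

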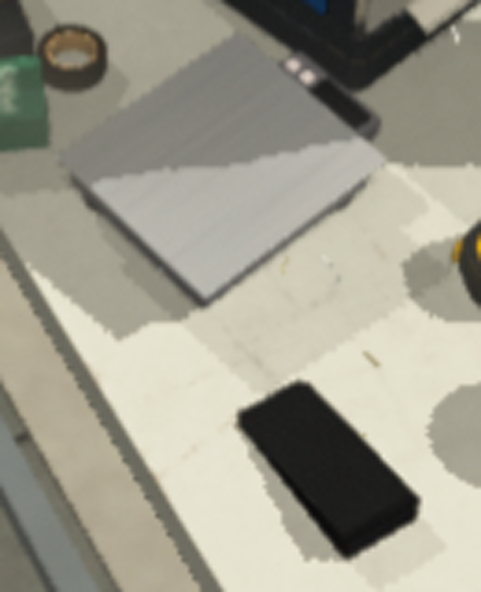

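Crop of the top view: pan corners are left (257,202.5), top (307,173), right (338.5,231), bottom (288,258.5). The wedge's thin edge runs from about (235,205) to (241,224), and its thick end from about (191,220) to (198,238). The side view agrees, with the thick end away from the scale.

```bash
cat >> h.py <<'E'
def fit2(P,Q):  # local xy -> world xy rigid
    a=P.mean(0);b=Q.mean(0);A=P-a;B=Q-b
    th=np.arctan2((A[:,0]*B[:,1]-A[:,1]*B[:,0]).sum(),(A*B).sum())
    r=np.array([[np.cos(th),-np.sin(th)],[np.sin(th),np.cos(th)]])
    return th,b-r@a,r
E
python3 - <<'E'
from h import *
np.set_printoptions(precision=4,suppress=True)
n1=np.array([.640,.768])
L=np.array([[84,74],[84,-74],[-84,-74],[-84,74]])/1000.
ax=np.array([-.768,.640,0])*.0911 # rotation vector
# tilted local points
Rt=R.from_rotvec(ax);  c=np.array([.06,-.05,0])
def tilt(P): return Rt.apply(np.atleast_2d(P)-c)+c
if tilt([.06,.05,.007])[0,2]>.003: Rt=R.from_rotvec(-ax)
print("foot",tilt([.06,.05,.007]))
T=tilt(np.c_[L,np.full(4,.054)])
for n,uv in(("top",np.array([[348,170],[572,38],[715,298],[488,422]])/4.5+[180,165]-.4),
            ("side",np.array([[205,300],[62,160],[240,35],[385,160]])/3.7+[290,180]-.4)):
    Q=np.array([plane(n,uv[i],T[i,2])[0,:2] for i in range(4)])
    th,t,r=fit2(T[:,:2],Q);res=(T[:,:2]@r.T+t-Q)*1000
    f=tilt([.06,.05,.007])[0,:2]; k=tilt([-.05,-.042,.054])[0]
    print(n,"scale yaw",th,t,"res mm",res.round(1).tolist(),"foot",r@f+t,"rc",r@k[:2]+t,k[2])
W=np.array([[60,28],[60,-28],[-60,-28],[-60,28]])/1000.
for n,uv,z in(("top",np.array([[241,179],[275,265],[84,333],[50,250]])/4.5+[180,165]-.4,[.002,.002,.02,.02]),
            ("side",np.array([[303,382],[238,418],[346,535],[418,497]])/3.7+[290,180]-.4,[.002,.002,.02,.02])):
    Q=np.array([plane(n,uv[i],z[i])[0,:2] for i in range(4)])
    P=W if n=="side" else W[[1,0,3,2]]
    th,t,r=fit2(P,Q);res=(P@r.T+t-Q)*1000
    print(n,"wedge yaw",th,t,"res",res.round(1).tolist(),"tail",r@[-.06,0]+t,"tip",r@[.06,0]+t)
E
```

```text
foot [[ 0.0602  0.0502 -0.    ]]
top scale yaw 0.5018429798428764 [0.4346 0.0226] res mm [[2.4, 1.9], [0.9, 0.1], [0.1, -2.3], [-3.4, 0.3]] foot [0.4633 0.0956] rc [ 0.412  -0.0332] 0.05962183789272021
side scale yaw 0.5027533008065005 [0.4366 0.0252] res mm [[-0.3, 2.4], [3.8, -1.6], [-0.1, -2.7], [-3.3, 2.0]] foot [0.4651 0.0982] rc [ 0.414  -0.0306] 0.05962183789272021
top wedge yaw -1.2289273623868322 [0.423  0.2427] res [[-51.2, -22.5], [52.3, 16.3], [49.8, 22.4], [-50.9, -16.3]] tail [0.4028 0.2993] tip [0.4431 0.1862]
side wedge yaw -1.2089576894655198 [0.4257 0.2401] res [[51.8, 14.9], [-48.0, -22.2], [-52.9, -13.8], [49.1, 21.1]] tail [0.4045 0.2962] tip [0.4469 0.184 ]
```

```bash
python3 -m handwheel '[[0,0,0,0.165,2],[0,0,0,0.165,2],[0,0,0,0.165,2],[0,0,0,0.165,2],[0,0,0,0.165,2],[0,0,0,0.167,2],[-3.58,1.32,1.0,0,2],[-3.58,1.32,1.0,0,2],[-3.58,1.32,1.0,0,2],[-3.58,1.32,1.0,0,2],[-3.58,1.32,1.0,0,2],[-3.58,1.32,1.0,0,2],[-3.58,1.32,1.0,0,2],[-3.58,1.32,1.0,0,2],[-3.58,1.32,1.0,0,2],[0,0,0,0,2],[0,0,0,0,2]]'
cat >> h.py <<'E'
def goal(x,y,z,yaw):   # yaw = world angle of tool x
    s=sensors.state();M=R.from_quat(s["ee_rot"],scalar_first=True).as_matrix()
    d=M.T@(np.array([x,y,z])-s["position"])*100
    a=np.arctan2(M[1,0],M[0,0]);t=-((yaw-a+np.pi)%(2*np.pi)-np.pi)
    print("t",s["t"],"pos",s["position"].round(4),"yaw",a.round(3),"shift cm",d.round(2),"turn",t.round(3),"F",s["wrist_force"].round(1),"tilt",M[:,2].round(3))
E
python3 -c "
from h import *
goal(.4025,.334,.006,1.825)"
```

```text
t: 2.22
position: [0.4029, 0.3345, 0.1325]
ee_rot: [-0.0, 0.612, 0.791, -0.0]
wrist_force: [-0.6, 0.7, 0.4]
gripper_width: 0.231
grip_force: 0.0
t 2.225 pos [0.4029 0.3345 0.1325] yaw 1.825 shift cm [-0.04 -0.05 12.65] turn -0.0 F [-0.6  0.7  0.4] tilt [-0.  0. -1.]
```

```bash
python3 -m handwheel '[[0,0,2.5,0,2],[0,0,2.5,0,2],[0,0,2.5,0,2],[0,0,2.5,0,2],[0,0,1.5,0,2],[0,0,1.1,0,2],[-0.6,0,0,0,2],[-0.6,0,0,0,2],[-0.6,0,0,0,2],[-0.6,0,0,0,2],[-0.6,0,0,0,2],[-0.6,0,0,0,2],[-0.6,0,0,0,2],[-0.6,0,0,0,2],[-0.6,0,0,0,2],[-0.6,0,0,0,2],[-0.5,0,0,0,2],[-0.5,0,0,0,2],[0,0,0,0,2]]'
cat > look.py <<'E'
from h import *
import sys
tag=sys.argv[1]
np.set_printoptions(precision=4,suppress=True)
for n,(x0,y0,x1,y1),s in(("top",(180,165,350,275),3.0),("side",(290,180,420,340),3.)):
    im=snap(n,f"{n}{tag}.png")[...,::-1]
    c=cv2.resize(im[y0:y1,x0:x1],None,fx=s,fy=s,interpolation=cv2.INTER_CUBIC)
    pad=np.zeros((480,c.shape[1],3),np.uint8);pad[:c.shape[0]]=c
    out=pad if n=="top" else np.hstack([out,pad])
cv2.imwrite(f"pics/both{tag}.png",out)
goal(0,0,0,0)
E
python3 look.py 1
```

```text
t: 4.6
position: [0.4211, 0.2657, 0.0065]
ee_rot: [0.0, 0.612, 0.791, -0.0]
wrist_force: [-0.2, -0.4, 0.0]
gripper_width: 0.231
grip_force: 0.0
t 4.7 pos [0.4209 0.2661 0.0065] yaw 1.825 shift cm [-15.19 -47.43   0.66] turn 1.825 F [-0.4  0.3  0.4] tilt [-0. -0. -1.]
```

View pics/both1.png

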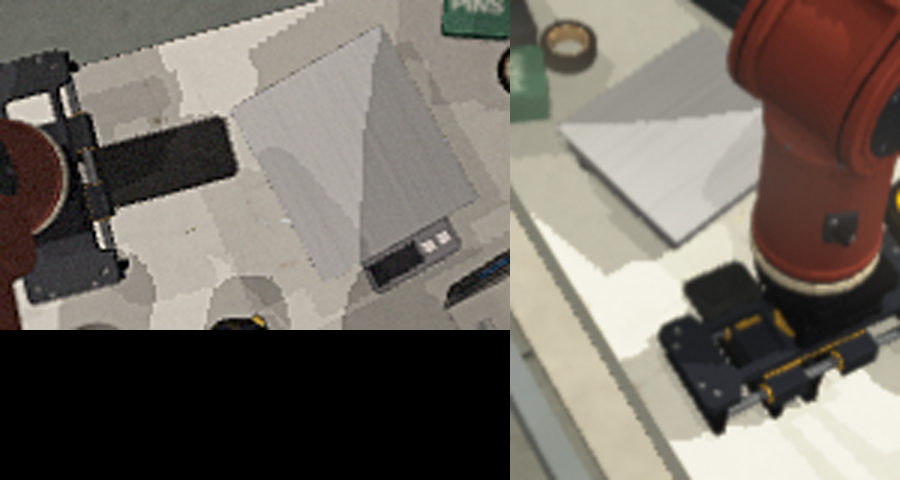

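Top crop (3x): the wedge's thin edge runs from (224,117) to (238,175), just short of the pan's left corner at (233,108). Its lower edge runs back to (112,208), and both fingers sit on the tail. The picture was 900 px wide, over the limit; later ones will be smaller.

```bash
sed -i 's/350,275),3.0)/350,275),2.6)/; s/420,340),3.)/420,340),2.6)/; s/(480,c/(416,c/' look.py
python3 - <<'E'
from h import *
np.set_printoptions(precision=4,suppress=True)
im=cv2.imread("pics/top1.png");g=im.max(2)
# lower/right end of wedge: dark region ahead of the fingers
m=np.zeros_like(g);m[198:236,218:265]=(g[198:236,218:265]<62)*255
cs,_=cv2.findContours(m,cv2.RETR_EXTERNAL,cv2.CHAIN_APPROX_NONE);k=max(cs,key=cv2.contourArea)
print(cv2.approxPolyDP(k,2.5,True)[:,0].tolist())
k=k[:,0].astype(float)
uv=np.array([[224,117],[238,175]])/3+[180,165]-.4
print("thin corners",plane("top",uv,.002)[:,:2])
# edges between u=226..248
foot=np.array([.464,.097])
L=[]
for sgn in(1,-1):
    pts=[]
    for u in range(226,250):
        v=k[k[:,0]==u][:,1]
        if len(v): pts.append([u,(v.max()+.5) if sgn>0 else (v.min()-.5)])
    pts=np.array(pts)
    # surface height by column: 20mm at tail (s) -> approx 2 + 0.15*dist from tip
    tip=plane("top",uv.mean(0),.002)[0]
    z=.002+.15*np.linalg.norm(plane("top",pts,.008)[:,:2]-tip[:2],axis=1)
    Q=np.array([plane("top",p,zz)[0,:2] for p,zz in zip(pts,z)])
    vx,vy,a,b=cv2.fitLine(Q.astype(np.float32),cv2.DIST_HUBER,0,.01,.01).ravel()
    if vy>0: vx,vy=-vx,-vy
    n=np.array([-vy,vx]);print("edge yaw",np.arctan2(vy,vx),"foot offset left of edge mm",1000*(foot-[a,b])@n)
d=tip[:2]-sensors.state()["position"][:2]; print("tip",tip,"tcp->tip",np.linalg.norm(d),np.arctan2(d[1],d[0]))
E
```

```text
[[254, 205], [218, 213], [218, 233], [257, 223]]
thin corners [[0.4695 0.1433]
 [0.4181 0.1311]]
edge yaw -1.3136727 foot offset left of edge mm 35.10222970668771
edge yaw -1.3260713 foot offset left of edge mm -17.44427498886623
tip [0.4438 0.1372 0.002 ] tcp->tip 0.13094028352972178 -1.3954334031427853
```

```bash
python3 -m handwheel '[[0.5,0,0,0,2],[0.2,-0.6,0,0,2],[0,-0.6,0,-0.09,2],[0,0,0,0,2],[-0.4,0,0,0,2],[-0.4,0,0,0,2],[-0.3,0,0,0,2],[-0.3,0,0,0,2],[-0.3,0,0,0,2],[-0.3,0,0,0,2],[-0.3,0,0,0,2],[-0.3,0,0,0,2],[0,0,0,0,2]]'
cat > meas.py <<'E'
from h import *
import sys
np.set_printoptions(precision=4,suppress=True)
im=snap("top",f"m{sys.argv[1]}.png")[...,::-1];g=im.max(2)
foot=np.array([.464,.097]);s=sensors.state();p=s["position"];M=R.from_quat(s["ee_rot"],scalar_first=True).as_matrix()
u=-M[:2,0];n=np.array([-u[1],u[0]]);tail=p[:2]+.0095*u
m=((g<62)*255).astype(np.uint8);H=[]
for lim in(22,):
  for sgn in(1,-1):
    Q=[]
    for a in np.arange(.030,.062,.002):   # distance ahead of tail: scan across for dark edge
        z=.02-.15*a; w=np.arange(-.02,.06,.0005) 
        P=np.c_[tail+a*u+np.outer(sgn*w,n),np.full(len(w),z)]
        uv=proj("top",P).astype(np.float32)
        v=cv2.remap(g,uv[:,0].copy(),uv[:,1].copy(),cv2.INTER_LINEAR).ravel()
        i=np.argmax((v>75)&(w>0));
        Q.append([a,sgn*w[i]])
    H.append(np.array(Q))
for q in H:
    c=np.polyfit(q[:,0],q[:,1],1);print("edge slope",c[0],"offset mm at a=.045",1000*np.polyval(c,.045),"rms",1000*np.std(q[:,1]-np.polyval(c,q[:,0])))
d=foot-tail
print("foot rel tail: ahead %.1f left %.1f mm"%(1000*d@u,1000*d@n),"mid edge left mm",1000*np.mean([np.polyval(np.polyfit(q[:,0],q[:,1],1),.045) for q in H]))
goal(0,0,0,0)
E
python3 meas.py 2
```

```text
t: 6.32
position: [0.4165, 0.2451, 0.0065]
ee_rot: [0.0, 0.576, 0.818, -0.0]
wrist_force: [-0.2, -1.1, 0.8]
gripper_width: 0.235
grip_force: 0.0
edge slope 0.013235294117647046 offset mm at a=.045 28.125000000000057 rms 0.39621369753915336
edge slope 0.021323529411764963 offset mm at a=.045 -26.500000000000046 rms 0.34293017210676674
foot rel tail: ahead 146.1 left -5.2 mm mid edge left mm 0.8125000000000042
t 6.375 pos [0.4164 0.2453 0.0065] yaw 1.914 shift cm [ -9.06 -47.47   0.66] turn 1.914 F [ 0.7  0.4 -0.7] tilt [-0. -0. -1.]
```

```bash
python3 -m handwheel '[[-0.3,0,0,0.02,2],[-0.3,0,0,0.02,2],[-0.3,0,0,0,2],[-0.3,0,0,0,2],[-0.3,0,0,0,2],[-0.3,0,0,0,2],[-0.3,0,0,0,2],[-0.3,0,0,0,2],[-0.3,0,0,0,2],[-0.3,0,0,0,2],[-0.3,0,0,0,2],[-0.2,0,0,0,2]]'; python3 meas.py 3
```

```text
t: 7.88
position: [0.4269, 0.213, 0.0067]
ee_rot: [-0.0, 0.592, 0.806, 0.0]
wrist_force: [-1.2, 4.9, -0.9]
gripper_width: 0.226
grip_force: 2.5
edge slope 0.020220588235294108 offset mm at a=.045 28.156250000000046 rms 0.3794163958905684
edge slope -0.0036764705882353092 offset mm at a=.045 -26.18750000000005 rms 0.23967655901480323
foot rel tail: ahead 111.9 left 0.7 mm mid edge left mm 0.9843749999999974
t 7.925 pos [0.427  0.2126 0.0067] yaw 1.875 shift cm [ -7.48 -47.11   0.65] turn 1.875 F [-0.6  3.4 -0.6] tilt [ 0.     0.001 -1.   ]
```

```bash
python3 -m handwheel '[[-0.2,0,0,0,2],[-0.2,0,0,0,2],[-0.2,0,0,0,2],[-0.2,0,0,0,2],[-0.2,0,0,0,2],[-0.2,0,0,0,2],[-0.2,0,0,0,2],[-0.2,0,0,0,2],[0,0,0,0,2]]'; python3 meas.py 4; python3 look.py 4
```

```text
t: 9.05
position: [0.4319, 0.1964, 0.0065]
ee_rot: [0.0, 0.592, 0.806, -0.0]
wrist_force: [-0.8, 1.9, 0.4]
gripper_width: 0.232
grip_force: 1.2
edge slope 0.026470588235294235 offset mm at a=.045 27.812500000000053 rms 0.24806234391900064
edge slope 0.013970588235294174 offset mm at a=.045 -26.312500000000053 rms 0.27065416396314385
foot rel tail: ahead 95.0 left 0.9 mm mid edge left mm 0.7499999999999989
t 9.1 pos [0.4319 0.1964 0.0066] yaw 1.874 shift cm [ -5.83 -47.09   0.66] turn 1.874 F [-0.3  1.9  0.2] tilt [ 0. -0. -1.]
t 9.2 pos [0.4319 0.1964 0.0065] yaw 1.874 shift cm [ -5.83 -47.09   0.66] turn 1.874 F [-0.5  0.6 -0.8] tilt [ 0.    -0.001 -1.   ]
```

View pics/both4.png

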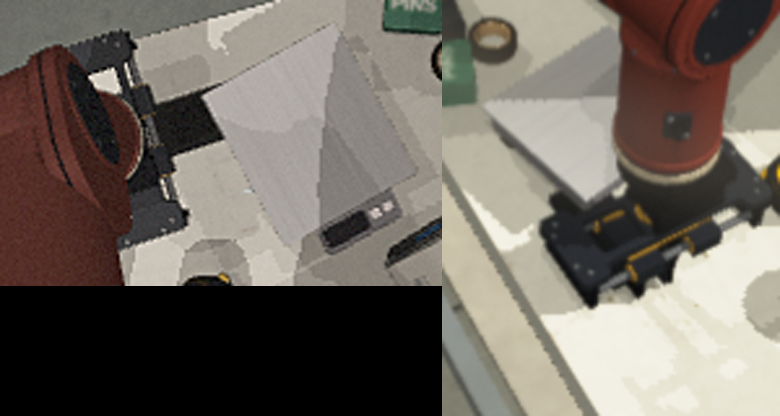

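Both views: the thin end is under the pan's near corner at about (207,95) in the crop, and the scale is in place. About 5 mm remains; I'll push slowly and watch the force.

```bash
python3 -m handwheel '[[-0.1,0,0,0,2],[-0.1,0,0,0,2],[-0.1,0,0,0,2]]';python3 -m handwheel '[[-0.1,0,0,0,2]]';python3 -m handwheel '[[-0.1,0,0,0,2]]'; python3 meas.py 5
```

```text
t: 9.57
position: [0.4326, 0.1942, 0.0066]
ee_rot: [-0.0, 0.592, 0.806, 0.0]
wrist_force: [-1.8, 5.2, -0.8]
gripper_width: 0.229
grip_force: 2.4
t: 9.7
position: [0.4329, 0.1933, 0.0066]
ee_rot: [-0.0, 0.592, 0.806, 0.0]
wrist_force: [-1.6, 5.4, -0.3]
gripper_width: 0.232
grip_force: 2.9
t: 9.82
position: [0.4331, 0.1926, 0.0066]
ee_rot: [-0.0, 0.592, 0.806, 0.0]
wrist_force: [-1.6, 7.1, -1.2]
gripper_width: 0.23
grip_force: 3.5
edge slope -0.19191176470588242 offset mm at a=.045 26.75000000000005 rms 4.238300288822789
edge slope 0.005882352941176446 offset mm at a=.045 -26.250000000000053 rms 0.24404676504598827
foot rel tail: ahead 90.8 left 0.8 mm mid edge left mm 0.2499999999999985
t 9.875 pos [0.4332 0.1925 0.0066] yaw 1.875 shift cm [ -5.39 -47.09   0.65] turn 1.875 F [-1.4  5.4 -1.2] tilt [-0.  0. -1.]
```

```bash
for i in 1; do python3 -m handwheel '[[-0.1,0,0,0,2]]'|grep -E "pos|wrist";python3 -m handwheel '[[-0.1,0,0,0,2]]'|grep -E "pos|wrist"; done; python3 -m handwheel '[[1,0,0,0,2],[2,0,0,0,2],[2,0,-1,0,2],[2,0,-4,0,2],[2,0,-5,0,2],[2,0,-5,0,2],[4,0,0,0,2],[5,0,0,0,2],[5,0,0,0,2],[0,0,0,0,2]]'
python3 - <<'E'
from h import *
s=snap("side","s6.png");t=snap("top","t6.png");a=cv2.imread("pics/side0.png")
A=np.hstack([x[180:290,290:420] for x in(a,s[...,::-1])])
cv2.imwrite("pics/cmp6.png",cv2.resize(A,None,fx=3,fy=3,interpolation=cv2.INTER_CUBIC))
E
```

```text
position: [0.4333, 0.1919, 0.0066]
wrist_force: [-1.8, 8.2, -0.8]
position: [0.4336, 0.1912, 0.0066]
wrist_force: [-2.4, 9.4, -0.8]
t: 11.38
position: [0.3567, 0.432, 0.1559]
ee_rot: [0.0, 0.59, 0.808, -0.0]
wrist_force: [-0.3, -0.1, -0.4]
gripper_width: 0.232
grip_force: 0.0
```

View pics/cmp6.png

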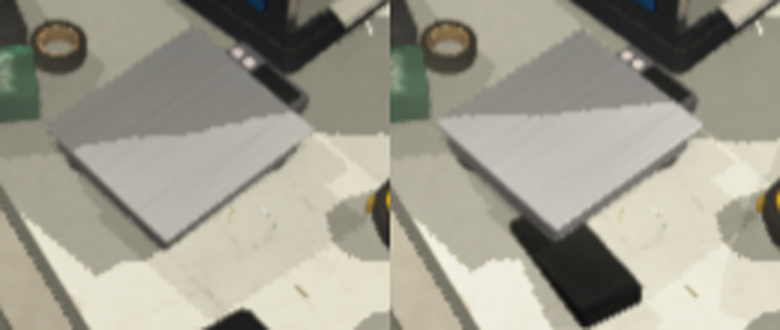

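Left half is before, right half is now. The short corner rose from (165,245) to (170,233) and the rocking corner dropped from (193,28) to (190,31), with the wedge under the near corner. Next I compare these shifts with those expected for full levelling.

Run:
```python
from h import *
np.set_printoptions(precision=2,suppress=True)
ax=np.array([.768,-.640,0]);c=np.array([.06,-.05,0])
C=np.array([[84,74,54],[84,-74,54],[-84,-74,54],[-84,74,54]])/1000
r=R.from_euler("z",.502);t=np.array([.4356,.0239,0])
def pose(a):
    X=R.from_rotvec(ax*a).apply(C-c)+c
    return r.apply(X)+t
a=.0911
if pose(a)[0,2]>pose(0)[0,2]: a=-a
def edges(f,name,guess):
    g=cv2.GaussianBlur(cv2.cvtColor(cv2.imread("pics/"+f),cv2.COLOR_BGR2GRAY),(0,0),.7).astype(np.float32)
    L=[]
    for i in range(4):
        p,q=guess[i],guess[(i+1)%4];d=(q-p)/np.linalg.norm(q-p);n=np.array([-d[1],d[0]]);P=[]
        for f_ in np.linspace(.12,.88,60):
            w=np.arange(-4,4.01,.1);xy=(p+f_*(q-p)+np.outer(w,n)).astype(np.float32)
            v=cv2.remap(g,xy[:,0].copy(),xy[:,1].copy(),cv2.INTER_CUBIC).ravel()
            e=np.abs(np.gradient(v));k=e.argmax();P.append(xy[k])
        L.append(cv2.fitLine(np.array(P),cv2.DIST_HUBER,0,.01,.01).ravel())
    out=[]
    for i in range(4):
        A,B=L[i-1],L[i];s=np.linalg.solve(np.c_[A[:2],-B[:2]],B[2:]-A[2:]);out.append(A[2:]+s[0]*A[:2])
    return np.array(out)
for n,f0,f1 in(("side","side0.png","s6.png"),("top","top0.png","t6.png")):
    P0,P1=proj(n,pose(a)),proj(n,pose(0))
    g0=np.array([[165,245],[48,128],[193,28],[312,128]])/3+[290,180] if n=="side" else np.array([[256.9,202.4],[306.7,173],[338.5,230.8],[288,258.4]])
    E0=edges(f0,n,g0);E1=edges(f1,n,E0+(P1-P0))
    print(n,"expected d",(P1-P0).tolist(),"\n measured d",(E1-E0).round(2).tolist())
```

```text
side expected d [[0.06563271772938606, -4.19034548838448], [0.0005921621211086858, -1.4869118952439067], [-0.3229159473448817, 1.188120546862649], [-0.21428471837486995, -1.6219322377564538]] 
 measured d [[-0.5, -3.8399999141693115], [1.909999966621399, -1.2300000190734863], [2.690000057220459, -1.3600000143051147], [0.009999999776482582, 0.25]]
top expected d [[1.1464073852042418, 0.1703375738683235], [1.910791514856328, 0.35661567931256855], [1.8121252594795578, 0.23079372664221864], [1.9126239276869228, 0.37699038090028125]] 
 measured d [[1.5199999809265137, 0.25999999046325684], [2.180000066757202, 0.3100000023841858], [1.4700000286102295, -0.009999999776482582], [1.440000057220459, 0.6899999976158142]]
```

Run:
```python
from h import *
np.set_printoptions(precision=3,suppress=True)
rc=np.array([.412,-.037])
for z in(0,.08,.12,.15):
    Q=plane("top",[[330,262],[405,217]],z)[:,:2];d=Q[1]-Q[0];d/=np.linalg.norm(d)
    print(z,Q.tolist(),"angle",np.arctan2(d[1],d[0]),"dist",abs(np.cross(d,rc-Q[0])))
print(sensors.state()["joints"]); goal(.412,-.037,.17,.502)
# printer height: triangulate its front top corners (side view 331,125 / 398,178 vs top)
for a,b in(((402,217),(331,128)),((330,262),(392,196))):
    o1,r1=ray("top",[a]);o2,r2=ray("side",[b]);s=np.linalg.lstsq(np.c_[r1[0],-r2[0]],o2-o1,rcond=None)[0]
    print(o1+s[0]*r1[0],o2+s[1]*r2[0])
```

```text
0 [[0.31284540547828643, -0.056020161337461336], [0.4295462785871603, -0.2585747938646279]] angle -1.0481018475319697 dist 0.0954103764742481
0.08 [[0.3225809720076559, -0.05220551152096897], [0.43012570280079304, -0.23886806892715287]] angle -1.0481018475319699 dist 0.08507039335873906
0.12 [[0.32744875527234063, -0.05029818661272279], [0.4304154149076094, -0.22901470645841537]] angle -1.04810184753197 dist 0.07990040180098455
0.15 [[0.33109959272085415, -0.048867692931538156], [0.43063269898772166, -0.22162468460686222]] angle -1.0481018475319699 dist 0.07602290813266868
[-1.193  0.196  0.272  1.788 -0.055  1.167 -0.6  ]
t 11.475 pos [0.359 0.428 0.156] yaw 1.875 shift cm [-45.97  -8.9   -1.31] turn 1.373 F [ 0.1 -0.2 -0.1] tilt [ 0.    -0.002 -1.   ]
[ 0.431 -0.212  0.161] [ 0.432 -0.212  0.161]
[ 0.317 -0.054  0.038] [ 0.302 -0.049  0.04 ]<stdin>:6: DeprecationWarning: Arrays of 2-dimensional vectors are deprecated. Use arrays of 3-dimensional vectors instead. (deprecated in NumPy 2.0)
```

```bash
python3 -c "
import cv2
a=cv2.imread('pics/s6.png')[90:250,290:450];b=cv2.imread('pics/t6.png')[150:310,280:440]
import numpy as np
cv2.imwrite('pics/pr.png',cv2.resize(np.hstack([a,b]),None,fx=2.4,fy=2.4))"
```

```text
(no output)
```

View pics/pr.png

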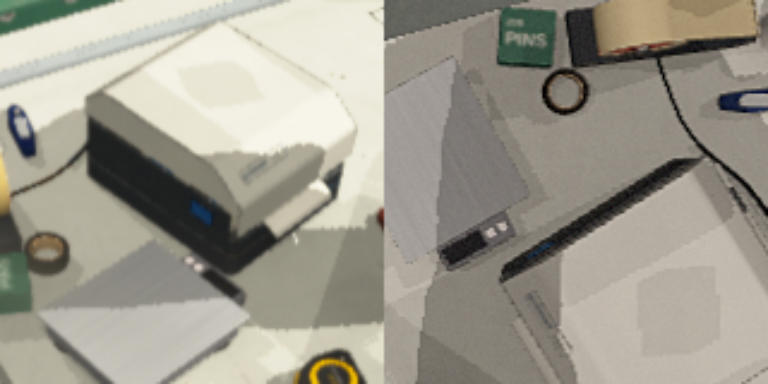

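The printer's front face is 76 to 95 mm from the press point and about 160 mm high. Setting the tool's y parallel to it, along the scale's y, gives clearance. I move across high with the fingers closed.

```bash
python3 -m handwheel '[[0,0,-0.2,0.172,0],[0,0,-0.2,0.172,0],[0,0,-0.2,0.172,0],[0,0,-0.2,0.172,0],[0,0,-0.2,0.172,0],[0,0,-0.2,0.172,0],[0,0,-0.2,0.172,0],[0,0,-0.2,0.169,0],[-1.48,3.6,0,0,0],[-1.48,3.6,0,0,0],[-1.48,3.6,0,0,0],[-1.48,3.6,0,0,0],[-1.48,3.6,0,0,0],[-1.48,3.6,0,0,0],[-1.48,3.6,0,0,0],[-1.48,3.6,0,0,0],[-1.48,3.6,0,0,0],[0,0,0,0,0]]'; python3 -c "
from h import *
goal(.412,-.037,.10,.502);print(sensors.state()['joints'].round(2))"
```

```text
t: 13.72
position: [0.3981, 0.0769, 0.1724]
ee_rot: [-0.001, 0.97, 0.245, -0.0]
wrist_force: [0.1, 0.2, 0.8]
gripper_width: 0.003
grip_force: 0.0
t 13.725 pos [0.3981 0.0769 0.1724] yaw 0.495 shift cm [-4.19 10.69  7.22] turn -0.007 F [0.1 0.2 0.8] tilt [-0.001  0.001 -1.   ]
[-1.05 -0.23  0.67  2.11  0.15  1.22 -1.52]
```

```bash
python3 -m handwheel '[[-1.05,2.67,0,0,0],[-1.05,2.67,0,0,0],[-1.05,2.67,0,0,0],[-1.05,2.67,0,0,0],[0,0,2,0,0],[0,0,2,0,0],[0,0,2,0,0],[0,0,0,0,0]]'; python3 -c "
from h import *
goal(.412,-.037,.06,.502);print(sensors.state()['joints'].round(2))
snap('top','t7.png');snap('side','s7.png')"
```

```text
t: 14.72
position: [0.4113, -0.0336, 0.1115]
ee_rot: [0.0, 0.969, 0.248, -0.001]
wrist_force: [-0.2, 0.5, -0.8]
gripper_width: 0.005
grip_force: 0.0
t 14.725 pos [ 0.4113 -0.0336  0.1115] yaw 0.501 shift cm [-0.09  0.33  5.15] turn -0.001 F [-0.2  0.5 -0.8] tilt [-0.003 -0.001 -1.   ]
[-0.99 -0.17  0.92  2.18  0.15  1.07 -1.23]
```

```bash
python3 -m handwheel '[[0,0.3,1.5,0,0],[0,0,1.5,0,0],[0,0,1.2,0,0],[0,0,0.5,0,0],[0,0,0,0,0]]'|grep -E "pos|wrist"; for k in 1; do python3 -m handwheel '[[0,0,0.2,0,0],[0,0,0,0,0]]'|grep -E "pos|wrist";python3 -m handwheel '[[0,0,0.2,0,0],[0,0,0,0,0]]'|grep -E "pos|wrist";python3 -m handwheel '[[0,0,0.1,0,0],[0,0,0,0,0]]'|grep -E "pos|wrist"; done
```

```text
position: [0.4141, -0.0359, 0.0656]
wrist_force: [-0.3, -0.2, -0.2]
position: [0.4142, -0.0358, 0.0637]
wrist_force: [0.7, 0.6, 0.3]
position: [0.414, -0.0359, 0.0615]
wrist_force: [-1.0, 0.1, 0.2]
position: [0.414, -0.0359, 0.0605]
wrist_force: [0.2, 0.1, -0.3]
```

```bash
P='grep -E pos|wrist'; python3 -m handwheel '[[0,0,0.2,0,0],[0,0,0,0,0]]'|grep -E "pos|wrist";python3 -m handwheel '[[0,0,0.2,0,0],[0,0,0,0,0]]'|grep -E "pos|wrist";python3 -m handwheel '[[0,0,0.1,0,0],[0,0,0,0,0]]'|grep -E "pos|wrist";python3 -m handwheel '[[0,0,0.1,0,0],[0,0,0,0,0]]'|grep -E "pos|wrist"; python3 -m handwheel '[[0,0,0.1,0,0],[0,0,0,0,0]]'|grep -E "pos|wrist"
```

```text
position: [0.414, -0.0359, 0.0584]
wrist_force: [0.1, -0.2, -0.4]
position: [0.414, -0.0359, 0.0564]
wrist_force: [-0.0, 0.6, -0.0]
position: [0.414, -0.0359, 0.0555]
wrist_force: [0.0, -0.1, 0.7]
position: [0.414, -0.0359, 0.0545]
wrist_force: [-0.6, 0.3, 0.2]
position: [0.4142, -0.0359, 0.054]
wrist_force: [-3.6, -0.4, 11.8]
```

```bash
python3 -m handwheel '[[0,0,0,0,0],[0,0,0,0,0],[0,0,0,0,0],[0,0,0,0,0],[0,0,0,0,0],[0,0,0,0,0]]'|grep -E "t:|pos|wrist"; python3 -m handwheel '[[0,0,-0.2,0,0],[0,0,-1,0,0],[0,0,-2,0,0],[0,0,-3,0,0],[0,0,-4,0,0],[0,0,-2,0,0],[1.05,-2.67,0,0,0],[1.05,-2.67,0,0,0],[1.2,-3.2,0,0,0],[1.2,-3.2,0,0,0],[1.48,-3.6,0,0,0],[1.48,-3.6,0,0,0],[1.48,-3.6,0,0,0],[1.48,-3.6,0,0,0],[1.48,-3.6,0,0,0],[1.48,-3.6,0,0,0],[1.48,-3.6,0,0,0],[1.48,-3.6,0,0,0],[0,0,0,0,0]]'
python3 - <<'E'
from h import *
s=snap("side","s8.png")[...,::-1];t=snap("top","t8.png")[...,::-1]
f=lambda x,s:cv2.resize(x,None,fx=s,fy=s,interpolation=cv2.INTER_CUBIC)
a=f(s[180:320,290:430],2.8);b=f(t[150:290,180:320],2.8)
cv2.imwrite("pics/end8.png",np.hstack([a,b]))
o=cv2.imread("pics/s6.png");print(np.abs(o[180:300,300:400].astype(int)-s[180:300,300:400]).mean())
E
```

```text
t: 18.2
position: [0.4142, -0.0359, 0.054]
ee_rot: [-0.0, 0.969, 0.248, -0.0]
wrist_force: [-4.6, -0.2, 11.6]
t: 20.58
position: [0.3611, 0.4009, 0.1759]
ee_rot: [0.0, 0.968, 0.25, 0.0]
wrist_force: [-1.0, -0.3, 0.1]
gripper_width: 0.007
grip_force: 0.0
3.8258055555555557
```

View pics/end8.png

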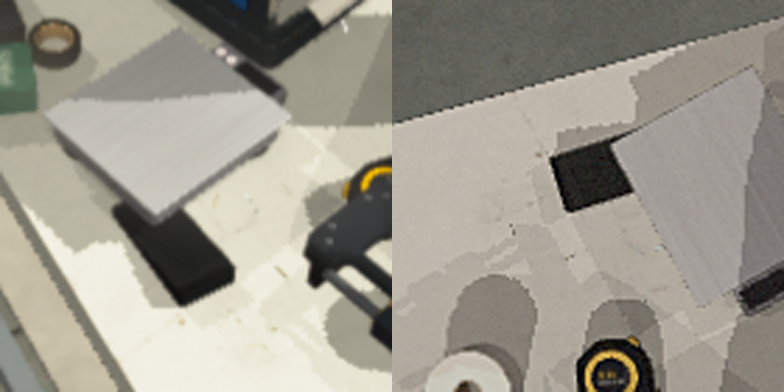

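The scale looks level, with the wedge under the near corner and the other items unmoved. The touch steps left up to 0.5 mm of play unresolved, so I'll go back and press again in finer steps.

```bash
python3 -m handwheel '[[-1.48,3.6,0,0,0],[-1.48,3.6,0,0,0],[-1.48,3.6,0,0,0],[-1.48,3.6,0,0,0],[-1.48,3.6,0,0,0],[-1.48,3.6,0,0,0],[-1.48,3.6,0,0,0],[-1.48,3.6,0,0,0],[-1.2,3.2,0,0,0],[-1.2,3.2,0,0,0],[-1.05,2.67,0,0,0],[-1.05,2.67,0,0,0],[0,0,2,0,0],[0,0,4,0,0],[0,0,3,0,0],[0,0,2,0,0],[0,0,0.8,0,0],[0,0,0,0,0]]'|grep -E "t:|pos|wrist"; python3 -c "
from h import *
goal(.412,-.037,.0548,.502)"
```

```text
t: 22.92
position: [0.4137, -0.0363, 0.0576]
ee_rot: [-0.0, 0.969, 0.248, -0.0]
wrist_force: [0.1, 0.5, -0.1]
t 22.925 pos [ 0.4137 -0.0363  0.0576] yaw 0.501 shift cm [-0.18 -0.02  0.28] turn -0.001 F [ 0.1  0.5 -0.1] tilt [-0.001 -0.    -1.   ]
```

```bash
F='pos|wrist'; python3 -m handwheel '[[0,0,0.2,0,0],[0,0,0.1,0,0],[0,0,0,0,0]]'|grep -E $F; python3 -m handwheel '[[0,0,0.02,0,0],[0,0,0,0,0]]'|grep -E $F; python3 -m handwheel '[[0,0,0.02,0,0],[0,0,0,0,0]]'|grep -E $F; python3 -m handwheel '[[0,0,0.02,0,0],[0,0,0,0,0]]'|grep -E $F; python3 -m handwheel '[[0,0,0.02,0,0],[0,0,0,0,0]]'|grep -E $F; python3 -m handwheel '[[0,0,0.02,0,0],[0,0,0,0,0]]'|grep -E $F; python3 -m handwheel '[[0,0,0.02,0,0],[0,0,0,0,0]]'|grep -E $F; python3 -m handwheel '[[0,0,0.02,0,0],[0,0,0,0,0]]'|grep -E $F
```

```text
position: [0.4143, -0.0358, 0.0548]
wrist_force: [0.4, 0.2, -0.2]
position: [0.4141, -0.0358, 0.0544]
wrist_force: [0.2, -0.3, 0.4]
position: [0.4141, -0.0359, 0.0542]
wrist_force: [-0.3, 0.8, 1.6]
position: [0.4142, -0.0359, 0.0541]
wrist_force: [-1.8, -0.2, 5.8]
position: [0.4142, -0.0359, 0.0541]
wrist_force: [-3.2, -0.0, 8.8]
position: [0.4142, -0.0359, 0.054]
wrist_force: [-4.3, -1.2, 12.4]
position: [0.4142, -0.0359, 0.0539]
wrist_force: [-5.9, -0.6, 17.1]
position: [0.4142, -0.0359, 0.0539]
wrist_force: [-6.8, -0.2, 20.8]
```

Contact comes at 54.1 mm and the force climbs straight to 21 N with no give, so the scale is level and no longer rocks. I'll hold briefly, then withdraw.

```bash
python3 -m handwheel '[[0,0,0,0,0],[0,0,0,0,0],[0,0,0,0,0],[0,0,0,0,0]]'|grep -E "t:|wrist"; python3 -m handwheel '[[0,0,-0.2,0,0],[0,0,-1,0,0],[0,0,-2,0,0],[0,0,-3,0,0],[0,0,-4,0,0],[0,0,-2,0,0],[1.05,-2.67,0,0,0],[1.05,-2.67,0,0,0],[1.2,-3.2,0,0,0],[1.2,-3.2,0,0,0],[1.48,-3.6,0,0,0],[1.48,-3.6,0,0,0],[1.48,-3.6,0,0,0],[1.48,-3.6,0,0,0],[1.48,-3.6,0,0,0],[1.48,-3.6,0,0,0],[1.48,-3.6,0,0,0],[1.48,-3.6,0,0,0],[0,0,0,0,0],[0,0,0,0,0]]'
python3 - <<'E'
from h import *
a=cv2.imread("pics/s8.png").astype(int);b=snap("side","s9.png")[...,::-1].astype(int)
print("image change since last look",np.abs(a-b)[180:300,300:400].mean())
print(order.job_done())
E
```

```text
t: 25.55
ee_rot: [-0.0, 0.969, 0.248, -0.0]
wrist_force: [-6.2, 0.1, 21.2]
t: 28.05
position: [0.3626, 0.3974, 0.1754]
ee_rot: [0.0, 0.969, 0.248, 0.0]
wrist_force: [0.3, -1.1, 0.2]
gripper_width: 0.002
grip_force: 0.0
image change since last look 1.0415
the job is handed in; nothing more can be done
None
```

The shim is under the short foot and the scale stands level; two presses at the opposite corner (12 N, then 21 N) met no rocking, the hand is clear, and the job was handed in at about 28 s; one picture I viewed was 900 px wide, over the 800 px limit.

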